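# Swap the vial in a push-push vial reader

### The arm

A 6-joint arm with a two-finger parallel gripper is mounted at the origin on a cart in front of the work surface, level with it; the furniture and walls round the work are solid. World frame = base frame: x ahead of the robot, y to its left, z up, the work surface at z = 0. Lengths are in m, angles in rad, forces in N, time in s.
With the tool pointing down it reaches from about 0.3 to 0.875 m from the base axis. Payload 4.2 kg.
Tool frame: the origin (TCP) lies at the very end of the fingers, on their centre line; the grasp point (between the pads) lies behind it (bot.pinch_z is the z of the grasp point in the tool frame, in m); z points along the fingers, y is the line along which they close (so a half turn about z gives the same grasp; the last joint's range is limited). The gripper opens to 85 mm and grips with 20 to 120 N. Pads are 22 mm wide; open, the fingers measure 114 mm over their backs; the gripper's body (76 mm by 85 mm) begins 54 mm behind the grasp point. The pads swing forward as they close: fully open they stand 13 mm farther back than shut.
Start: joints at [-1.134, 0.32, 1.565, -0, 1.257, -0.02], TCP at [0.254, -0.516, 0.202] pointing down, gripper open.
Joint ranges: [-3.11, 3.11], [-0.84, 2.01], [0.21, 2.61], [-1.34, 4.49], [0.05, 2.63], [-2.56, 2.56]. Speed limits (rad/s): [2.57, 2.57, 3.14, 3.14, 3.14, 3.14].

### API

Orientations are given as a unit quaternion [w, x, y, z].
In Python, from workcell import bot, gripper_to, imaging, workorder gives the robot as it stands. Calls block until the motion is done:
- bot.goto(position, orientation): joint-space move of the TCP to a pose.
- bot.movel(position, speed=0.15, rotation=None, guard=None): straight line of the TCP; rotation=None keeps the orientation; speed is the mean speed in m/s. With guard (N) it stops when the force on the tool has changed by that much, and returns True; else False.
- bot.movej(angles): joint-space move.
- gripper_to(opening): finger opening in m; the grip force is fixed at half the most; returns when the fingers have stopped.
- bot.wait(seconds).
- bot.ik(position, orientation): joint angles nearest the present ones, or None.
- imaging.capture(name): name is "side" or "top" or "wrist"; returns a dict with "frame" (420x560x3 uint8, blue, green, red), "depth" (420x560 float32, m along the optical axis (not along the pixel's ray), 0 where there is no reading), "camera_matrix" (3x3 intrinsics, pixels), "world_from_camera" (4x4, takes a point from camera to world coordinates); the wrist camera has in their place "hand_eye" (4x4, takes a point from camera to tool coordinates, whose origin is the TCP and whose axes are the flange's). Camera axes: x right, y down, z forward; pixel columns grow to the right and rows downward; lengths in m; the calibration is good to about 2 mm. The wrist camera is an equidistant fisheye: a pixel r from the principal point sees the ray r / f radians off the axis. A picture is of the moment at which its call begins: read the wrist's pose just before it.
A pose or a line that the arm cannot do raises bot.PlanningError and nothing moves.
- workorder.finish_job(): hands the job in; it is judged then, once.
Readings, each from a call of its own:
- bot.get_clock(): time.
- bot.get_joint_positions(): joint angles.
- bot.get_dq(): joint speeds.
- bot.get_joint_torque(): joint torques, N m.
- bot.get_tcp_pos(): TCP position.
- bot.get_orientation(): TCP orientation.
- bot.get_force(): force on the tool from outside, world axes, zero at the start.
- bot.get_torque(): the same for the moment, N m.
- bot.get_gripper_width(): finger opening in m.
- bot.get_grasp_force(): force on a finger pad.
Only numpy, scipy, OpenCV 4.12 (cv2) and the standard library are available. Lean on these libraries where they do the work, as an engineer would, in place of code of your own. Each camera call takes 0.05 s, during which the arm holds its last target. There are 200 camera calls.

### The job

The blue-capped vial in the small white reader has been measured: press it down until the catch lets go and it pops up, then lift it out and stand it upright in the middle of the white disc. Put the red-capped vial into the reader and press it down until the catch takes hold, so that it stays down when you let go. Press gently, stopping as soon as you feel the carriage bottom, never with more than 20 N, and leave the other vials and the dropper bottle standing where they are.

Things in the scene. Friction and masses are not known exactly. Their poses are not given: they have to be found in the camera images.
- reader: white bench-top vial reader, fixed, 106 (x) x 116 (y) x 82 mm tall, display on its front (-x) side. Origin: centre of its underside, z up. Flat top at 82 mm with a round hole 46 mm wide, centred 12 mm behind (+x of) the origin, in which the black carriage slides straight up and down.
- well (a point): centre of the hole in the reader's top, at the height of that top (82 mm above the bench), on the axis of the carriage. The carriage's stop lies 10 to 27 mm below its caught height, at a depth that differs from unit to unit and cannot be seen; there the force climbs by about 8 N per mm. More than 20 N does damage.
- pocket_floor (a point): centre of the floor of the carriage's pocket, on which a vial stands; moves with the carriage. The carriage is a black cup 40 mm wide; its round pocket is 27.5 mm wide and 18 mm deep, so the rim is 18 mm above this point. Caught: 17 mm below the reader's top, rim about flush with the top; popped up: about 6 mm above the top.
- carriage (a joint): height of the carriage in m: about 0.001 held by the catch (as at the start), 0.0245 popped up, negative when pressed below the caught height. A spring lifts it: 5 N popped up, 7 N caught, up to 11 N at the deepest stop. Push-push catch: pressed to its felt stop and then let go, the carriage changes from caught to popped up or back; pressed short of the stop by over 1 mm, it may not.
- blue_vial: specimen vial with a blue cap, 56 mm tall: glass body 24 mm wide up to 46 mm, cap 27 mm wide from 46 to 56 mm; 0.02-0.045 kg. Origin: centre of its underside, z up. At the start it stands in the pocket of the caught carriage; the cap is pressed from above to release it.
- red_vial: specimen vial with a red cap, 56 mm tall: glass body 24 mm wide up to 46 mm, cap 27 mm wide from 46 to 56 mm; 0.02-0.045 kg. Origin: centre of its underside, z up. At the start it stands on the bench; it is to be loaded.
- white_disc: plain white disc, 60 mm wide, 9 mm tall, lying on the bench, fixed. Origin: centre of its underside.
- disc_top (a point): centre of the upper face of the white disc, 9 mm above the bench.
- green_vial: specimen vial with a green cap, 56 mm tall: glass body 24 mm wide up to 46 mm, cap 27 mm wide from 46 to 56 mm; 0.02-0.045 kg. Origin: centre of its underside, z up. Bystander on the bench.
- white_vial: specimen vial with a white cap, 56 mm tall: glass body 24 mm wide up to 46 mm, cap 27 mm wide from 46 to 56 mm; 0.02-0.045 kg. Origin: centre of its underside, z up. Bystander on the bench.
- amber_dropper: amber dropper bottle with a black bulb, 33 mm wide, 96 mm tall. Origin: centre of its underside. Bystander on the bench.
Not all that is in view belongs to the job. What is meant by the reader is not green or turquoise, and is the larger of those in its own colour.

How it is judged:
On the way, in this order (a step that is already met when the one before it is completed fails the run):
1. the carriage has popped up with the blue-capped vial still standing in it (value of joint carriage above 0.021 m and horizontal distance between blue_vial and pocket_floor below 0.004 m and distance between blue_vial and pocket_floor below 0.006 m and angle between blue_vial's own z axis and vertical below 0.12 rad), for 0.1 s.
2. the blue-capped vial stands upright on the white disc, let go (horizontal distance between blue_vial and disc_top below 0.02 m and z of blue_vial in the frame of disc_top between -0.004 and 0.004 m and angle between blue_vial's own z axis and vertical below 0.1 rad and contact force between the fingers and blue_vial below 0.1 N and linear speed of blue_vial below 0.02 m/s), for 0.2 s.
3. the red-capped vial stands in the carriage, held down by the catch, let go (value of joint carriage between -0.003 and 0.005 m and horizontal distance between red_vial and pocket_floor below 0.004 m and distance between red_vial and pocket_floor below 0.006 m and angle between red_vial's own z axis and vertical below 0.12 rad and contact force between the fingers and red_vial below 0.1 N and linear speed of red_vial below 0.02 m/s), for 0.3 s.
At the end, for the whole second after the job is handed in: The red-capped vial stands in the carriage's pocket (within 4 mm of its axis, on its floor) and the carriage is held by the catch (carriage value -0.003 to 0.005), let go; the blue-capped vial stands upright (within 0.1 rad) on the white disc, within 20 mm of its centre, let go and at rest (all of step 2 and all of step 3); the robot touches nothing.
It fails at once if more than 20 N between a vial, or the gripper, and the reader or its carriage (contact force between any of red_vial, blue_vial, the fingers, the arm and reader above 20 N).
It fails at once if a vial knocked over (tilted more than 0.6 rad) (angle between any of red_vial, blue_vial's own z axis and vertical above 0.6 rad).
It fails at once if the green or white vial or the dropper bottle moved by more than 20 mm or tipped over (distance of any of green_vial, white_vial, amber_dropper from where it was at the start of the episode above 0.02 m or angle between any of green_vial, white_vial, amber_dropper's own z axis and vertical above 0.5 rad).
It also fails if it takes over 72 s, if anything falls off the work surface, if the arm or the gripper's body presses on something with over 40 N, if the wrist force passes 120 N, or if a joint passes its speed limit or range.

## Working session

There is one attempt and no reset: what is moved stays moved. The work goes in short steps, each a Python script; the robot and the scene stay as the last script left them, time stands still between calls to the robot, and variables do not carry over. Pictures are saved under pics/ and viewed, at most 10 in all, crops included, and the job is handed in when it is done.

```bash
mkdir -p pics && python3 - <<'E'
from workcell import bot, imaging
import cv2, numpy as np
ims={}
for n in("top","side"):
    c=imaging.capture(n); cv2.imwrite(f"pics/{n}0.png",c["frame"])
    np.savez(f"{n}0.npz",**{k:v for k,v in c.items() if not isinstance(v,str)})
    print(n,c["camera_matrix"].tolist(),c["world_from_camera"].round(3).tolist())
print(bot.pinch_z,bot.get_orientation(),bot.get_clock(),bot.get_gripper_width(),bot.get_force())
E
```

```text
top [[469.1012226029651, 0.0, 275.68275114559356], [0.0, 469.1012226029651, 208.08820918882483], [0.0, 0.0, 1.0]] [[0.052, -0.978, 0.2, 0.303], [-0.999, -0.052, 0.006, 0.123], [0.005, -0.2, -0.98, 1.513], [0.0, 0.0, 0.0, 1.0]]
side [[446.90533053145066, 0.0, 271.8184453140539], [0.0, 446.90533053145066, 211.95287655286353], [0.0, 0.0, 1.0]] [[-0.867, -0.197, 0.458, 0.021], [-0.498, 0.361, -0.788, 1.109], [-0.01, -0.911, -0.411, 0.575], [0.0, 0.0, 0.0, 1.0]]
-0.0187 [-8.09293592e-04  9.74026570e-01  2.26432239e-01 -1.64525554e-04] 0.1 0.08548984264496101 [-0.14264668 -0.50242518  0.53689101]
```

View pics/top0.png

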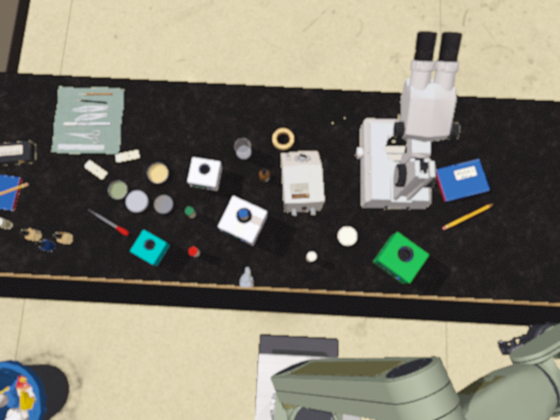

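View pics/side0.png

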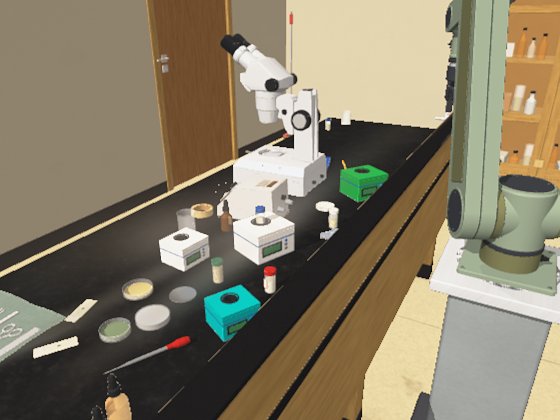

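Top view (column, row) candidates:
- **Readers:** large white at (243,219) holding the blue cap, small white at (204,172), turquoise at (149,246), green at (404,257). I choose the large white one.
- **Vials:** red (193,251), green (190,212), white (311,256).
- **White disc:** (347,236). The grey-white dishes at (136,201) and (163,204) are decoys.
- **Dropper:** (264,175).

I'll check the choice in one close crop.

```bash
cat > h.py <<'E'
import numpy as np, cv2
def px2w(d,u,v,z):
    K=d["camera_matrix"];T=d["world_from_camera"]
    r=T[:3,:3]@np.linalg.solve(K,[u,v,1.]);o=T[:3,3]
    return o+r*(z-o[2])/r[2]
def cloud(d):
    K=d["camera_matrix"];T=d["world_from_camera"];D=d["depth"]
    v,u=np.mgrid[:D.shape[0],:D.shape[1]]
    P=np.stack([(u-K[0,2])/K[0,0]*D,(v-K[1,2])/K[1,1]*D,D],-1)
    return P@T[:3,:3].T+T[:3,3]
E
python3 - <<'E'
import numpy as np,cv2
from h import *
t=np.load("top0.npz");s=np.load("side0.npz")
cv2.imwrite("pics/crop1.png",cv2.resize(t["frame"][160:280,170:370],None,fx=4,fy=4,interpolation=cv2.INTER_CUBIC))
a=cv2.resize(s["frame"][190:310,190:350],None,fx=5,fy=5,interpolation=cv2.INTER_CUBIC)
cv2.imwrite("pics/crop2.png",a)
P=cloud(t)
for n,u,v,z in[("reader",243,219,.082),("blue",243,214,.121),("red",193,251,.056),("green",190,212,.056),("white",311,256,.056),("disc",347,236,.009),("amber",264,175,.096)]:
    print(n,px2w(t,u,v,z).round(4),P[v,u].round(4))
E
```

```text
reader [0.5555 0.2306 0.082 ] [0.5538 0.2299 0.0916]
blue [0.564  0.2287 0.121 ] [0.5633 0.2284 0.1245]
red [0.451  0.3811 0.056 ] [0.451  0.381  0.0565]
green [0.5737 0.4013 0.056 ] [0.5722 0.3999 0.0638]
white [0.4549 0.014  0.056 ] [0.4552 0.0137 0.0524]
disc [ 0.5306 -0.1035  0.009 ] [ 0.5309 -0.1039  0.0066]
amber [0.6961 0.1732 0.096 ] [0.7051 0.1744 0.0634]
```

View pics/crop1.png

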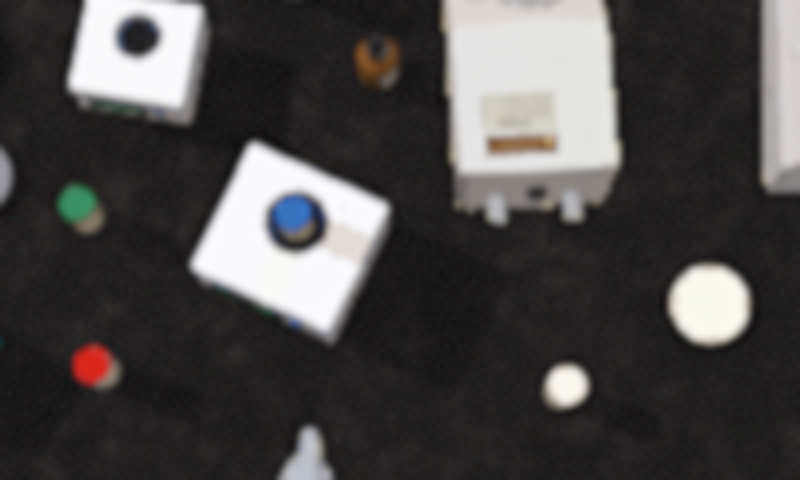

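View pics/crop2.png

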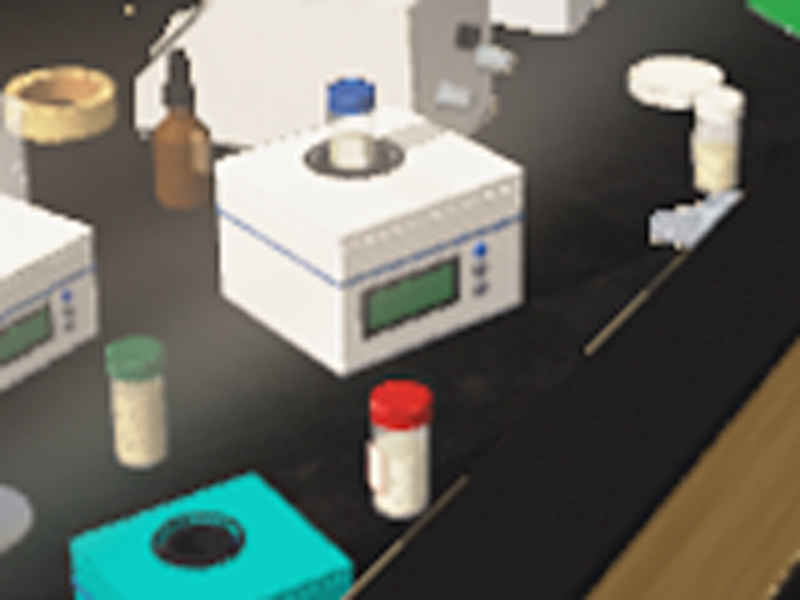

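Crop 1 confirms the large white reader, with corners near crop (253,142), (392,208), (335,343) and (190,265). The blue cap is at crop (294,215) inside the hole at (296,222). Red is at (92,365), and the thick white disc is at (710,304) with the white vial in front of it. Crop 2 shows the same arrangement. Next I'll hover over the reader and refine with the wrist camera.

```bash
cat >> h.py <<'E'
from scipy.spatial.transform import Rotation as Rt
Q=[0,.70710678,.70710678,0]
def ray(c,u,v):
    "unit ray of a wrist pixel, camera axes (equidistant)"
    K=c["camera_matrix"];x=(u-K[0,2])/K[0,0];y=(v-K[1,2])/K[1,1];r=np.hypot(x,y)
    return np.array([x/r*np.sin(r),y/r*np.sin(r),np.cos(r)]) if r else np.array([0,0,1.])
def wpt(c,p,q,u,v,z):
    R=Rt.from_quat([q[1],q[2],q[3],q[0]]).as_matrix();H=c["hand_eye"]
    o=R@H[:3,3]+p; d=R@H[:3,:3]@ray(c,u,v)
    return o+d*(z-o[2])/d[2]
def blob(c,lo,hi,near=None):
    "largest hsv blob: centre,width,height of box,area"
    h=cv2.cvtColor(c["frame"],cv2.COLOR_BGR2HSV)
    m=cv2.inRange(h,np.array(lo),np.array(hi))
    n,l,s,ce=cv2.connectedComponentsWithStats(m)
    i=1+np.argmax(s[1:,4]);(x,y),r=cv2.minEnclosingCircle(np.argwhere(l==i)[:,::-1].astype(np.float32))
    return s[i],ce[i],(x,y,r)
E
python3 - <<'E'
from workcell import bot, imaging, gripper_to
from h import *
print(bot.ik([.564,.229,.24],Q))
gripper_to(0.0)
bot.goto([.564,.229,.24],Q)
p,q=bot.get_tcp_pos(),bot.get_orientation()
c=imaging.capture("wrist"); cv2.imwrite("pics/w1.png",c["frame"])
print(c["camera_matrix"].round(1).tolist(),c["hand_eye"].round(4).tolist())
print(p,q,bot.get_clock(),bot.get_gripper_width(),bot.get_force(),bot.get_joint_positions())
s,ce,e=blob(c,(100,100,40),(130,255,255)); print(s,ce,e)
for z in(.121,.111): print(wpt(c,p,q,*e[:2],z),wpt(c,p,q,*ce,z))
E
```

```text
[ 3.66799117e-01  3.53795334e-01  1.41800143e+00 -4.44089210e-16
  1.36979589e+00  3.66799117e-01]
[[325.2, 0.0, 279.1], [0.0, 325.2, 208.0], [0.0, 0.0, 1.0]] [[-0.0009, -0.9461, -0.3239, 0.0838], [1.0, -0.0008, -0.0006, -0.001], [0.0003, -0.3239, 0.9461, -0.1726], [0.0, 0.0, 0.0, 1.0]]
[0.56429224 0.22820323 0.23995519] [ 1.03660912e-04  7.07513167e-01  7.06700150e-01 -8.12731058e-05] 3.7583 0.0002406862378833811 [ 0.45320329  0.28882558 -0.48564639] [ 3.65535669e-01  3.53767449e-01  1.41809295e+00 -1.79980879e-04
  1.36981552e+00  3.66789956e-01]
[270 175  30  29 650] [284.28307692 189.39538462] (284.4844970703125, 189.3914794921875, 14.60445499420166)
[0.56812137 0.23042474 0.121     ] [0.56793393 0.23042122 0.121     ]
[0.56828359 0.22762632 0.111     ] [0.56808972 0.22762268 0.111     ]
```

View pics/w1.png

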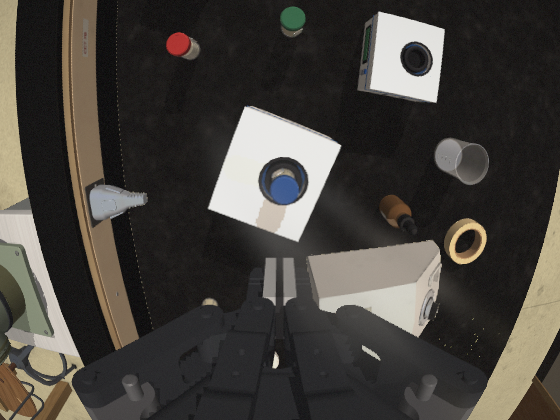

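The wrist view shows the blue cap at (284,189) in the reader hole, with closed fingertips near (280,265). The cap position agrees with the top camera to about 3 mm, so I'll do the guarded press now.

```bash
python3 - <<'E'
from workcell import bot, imaging, gripper_to
from h import *
X,Y=.566,.2297
bot.movel([X,Y,.126],speed=.08)
bot.wait(.2); f0=bot.get_force(); print(f0,bot.get_tcp_pos())
g=bot.movel([X,Y,.088],speed=.01,guard=13.5)
print(g,bot.get_tcp_pos(),bot.get_force()-f0)
bot.movel([X,Y,.17],speed=.04)
bot.movel([X-.002,Y,.262],speed=.12)
bot.wait(.2)
p,q=bot.get_tcp_pos(),bot.get_orientation()
c=imaging.capture("wrist"); cv2.imwrite("pics/w2.png",c["frame"])
s,ce,e=blob(c,(100,100,40),(130,255,255)); print(p,s,ce,e)
for z in(.144,.139): print(wpt(c,p,q,*e[:2],z))
t=imaging.capture("top");s2,ce2,e2=blob({"frame":t["frame"][195:240,225:265]},(100,100,40),(130,255,255))
print(ce2,px2w(t,ce2[0]+225,ce2[1]+195,.144),cloud(t)[int(ce2[1]+195),int(ce2[0]+225)])
print(bot.get_clock())
E
```

```text
[-0.42874942 -0.2647354   0.21858898] [0.56615242 0.22974258 0.12633997]
False [0.56645202 0.2299114  0.08938141] [-0.41745402  0.10726313  6.19876261]
[0.56368835 0.22956026 0.26109746] [272 172  28  27 576] [284.55902778 185.19791667] (284.9585266113281, 185.57603454589844, 14.04797649383545)
[0.56771458 0.23592074 0.144     ]
[0.56779639 0.23458277 0.139     ]
[18.45588235 17.67647059] [0.56371937 0.22584778 0.144     ] [0.57170699 0.22972589 0.11267145]
12.9
```

View pics/w2.png

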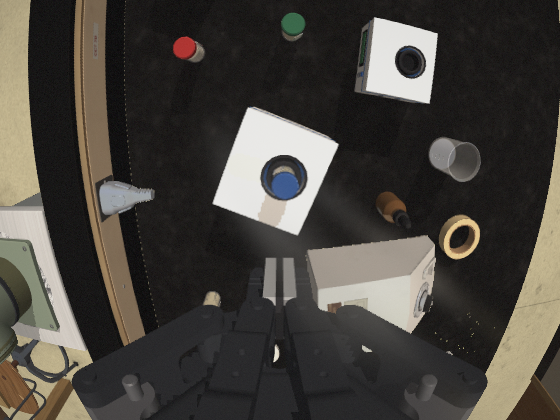

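The blue cap in w2 is at (284,185), which corresponds to the caught height, so it did not pop. The force only reached 6 N, so the stop was never felt. I'll press again in logged steps.

```bash
cat >> h.py <<'E'
def press(bot,X,Y,z0,zmin,lim=13.5,step=.002,speed=.012):
    bot.movel([X,Y,z0],speed=.1); bot.wait(.15); f0=bot.get_force()[2]; z=z0; L=[]
    while z>zmin:
        z-=step; f=bot.get_force()[2]-f0
        g=bot.movel([X,Y,z],speed=speed,guard=max(lim-f,1.))
        L.append((round(bot.get_tcp_pos()[2]*1e3,1),round(bot.get_force()[2]-f0,1)))
        if g: break
    print(g,L); return g
E
python3 - <<'E'
from workcell import bot, imaging
from h import *
g=press(bot,.566,.2297,.124,.0805,step=.003)
print(bot.get_tcp_pos(),bot.get_clock())
if g: bot.movel([.566,.2297,.17],speed=.04)
E
```

```text
False [(np.float64(120.8), np.float64(2.1)), (np.float64(117.9), np.float64(1.0)), (np.float64(114.9), np.float64(2.1)), (np.float64(111.8), np.float64(1.2)), (np.float64(108.9), np.float64(2.0)), (np.float64(105.9), np.float64(1.2)), (np.float64(102.9), np.float64(1.8)), (np.float64(99.9), np.float64(1.5)), (np.float64(96.9), np.float64(1.2)), (np.float64(93.9), np.float64(1.0)), (np.float64(91.8), np.float64(6.3)), (np.float64(88.9), np.float64(7.7)), (np.float64(86.0), np.float64(8.3)), (np.float64(83.0), np.float64(7.9)), (np.float64(80.1), np.float64(8.6))]
[0.56642871 0.22990742 0.08010111] 20.5833
```

Contact came only at z≈0.092, not the expected 0.121. I'll check the side view before doing anything else.

```bash
python3 - <<'E'
from workcell import bot, imaging
from h import *
c=imaging.capture("side");w=imaging.capture("wrist")
a=cv2.resize(c["frame"][140:280,200:340],(560,560),interpolation=cv2.INTER_CUBIC)
b=cv2.resize(w["frame"][120:320,220:340],(240,400))
o=np.zeros((560,800,3),np.uint8);o[:,:560]=a;o[:400,560:]=b
cv2.imwrite("pics/chk.png",o); np.savez("side1.npz",**c)
P=cloud(c)
K,T=c["camera_matrix"],c["world_from_camera"]
for pt in([.566,.23,.080],[.566,.23,.121],[.566,.23,.0925]):
    q=K@(np.linalg.inv(T)@np.r_[pt,1])[:3];print(pt,(q[:2]/q[2]-[200,140])*4)
E
```

```text
[0.566, 0.23, 0.08] [240.63958938 328.43673252]
[0.566, 0.23, 0.121] [239.29144707 269.88045741]
[0.566, 0.23, 0.0925] [240.2327925 310.7675965]
```

View pics/chk.png

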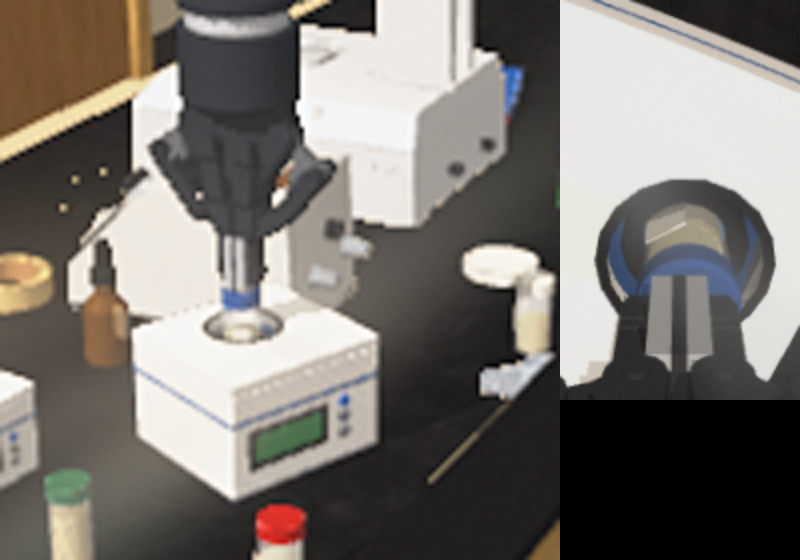

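The side crop shows the fingertips on the blue cap at crop (240,290), which is z≈0.107 while the TCP reads 0.080. The real shut tips therefore end about 28 mm short of the TCP frame. The carriage is going down properly and its stop is simply deeper, so I'll continue the press.

```bash
python3 - <<'E'
from workcell import bot, imaging, gripper_to
from h import *
X,Y=.566,.2297
f=bot.get_force()[2]
g=bot.movel([X,Y,.0615],speed=.012,guard=5)
print(g,bot.get_tcp_pos(),bot.get_force()[2]-f+8.6,bot.get_clock())
bot.movel([X,Y,.13],speed=.06)
c=imaging.capture("side");cv2.imwrite("pics/s3.png",c["frame"][140:280,200:340])
s,ce,e=blob({"frame":c["frame"][190:240,240:285]},(100,100,40),(130,255,255));print(s,ce+[240,190])
c0=np.load("side0.npz");s,ce,e=blob({"frame":c0["frame"][190:240,240:285]},(100,100,40),(130,255,255));print(s,ce+[240,190])
print(bot.get_clock())
E
```

```text
True [0.56673343 0.23004109 0.07038358] 9.917800394929206 21.6167
[15  8 10  6 53] [259.58490566 200.52830189]
[16 16  9  7 47] [259.4893617  208.74468085]
22.825
```

The blue cap rose by about 8 px (23 mm) in the side view, so the carriage has popped. Now I'll open, centre over the vial and record the reference view.

```bash
python3 - <<'E'
from workcell import bot, imaging, gripper_to
from h import *
gripper_to(.055)
bot.movel([.568,.2290,.16],speed=.12)
bot.wait(.1)
p,q=bot.get_tcp_pos(),bot.get_orientation()
c=imaging.capture("wrist"); cv2.imwrite("pics/w3.png",cv2.resize(c["frame"][100:360,140:420],None,fx=2,fy=2)); np.savez("w3.npz",p=p,q=q,**c)
s,ce,e=blob(c,(100,100,40),(130,255,255)); print(p,s,ce,e)
for z in(.144,.139): print(wpt(c,p,q,*e[:2],z))
print(bot.get_clock(),bot.get_gripper_width())
E
```

```text
[0.56739601 0.22878488 0.15917094] [271 213  31  40 639] [288.72613459 229.3599374 ] (286.04876708984375, 232.59756469726562, 19.625701904296875)
[0.57061191 0.23194607 0.144     ]
[0.57072321 0.22979983 0.139     ]
23.9417 0.055145541931774344
```

View pics/w3.png

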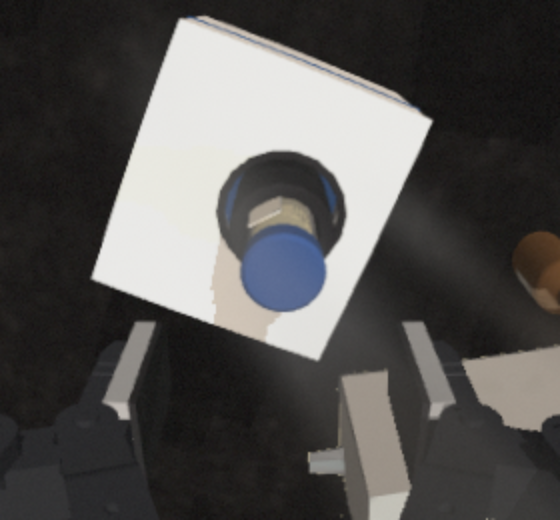

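In w3 the cap top is at full-image (281.5,235.5) and the pads' midpoint is at u≈279.5. The cap is about 1.3 mm off in the closing direction, so I'll correct for that, descend and grip.

```bash
python3 - <<'E'
from workcell import bot, imaging, gripper_to
from h import *
X,Y=.5693,.2302
bot.movel([X,Y,.16],speed=.1)
f0=bot.get_force()
g=bot.movel([X,Y,.081],speed=.09,guard=6); print(g,bot.get_tcp_pos(),bot.get_force()-f0)
if not g:
    gripper_to(.02); print(bot.get_gripper_width(),bot.get_grasp_force(),bot.get_tcp_pos(),bot.get_force()-f0)
    bot.movel([X,Y,.13],speed=.05); bot.movel([X,Y,.18],speed=.12)
    p,q=bot.get_tcp_pos(),bot.get_orientation()
    c=imaging.capture("wrist"); cv2.imwrite("pics/w4.png",cv2.resize(c["frame"][100:360,140:420],None,fx=2,fy=2))
    t=imaging.capture("top");np.savez("top4.npz",**t)
    print(bot.get_gripper_width(),bot.get_force()-f0,p)
print(bot.get_clock())
E
```

```text
False [0.56979554 0.2303821  0.08163534] [-0.46530333 -1.17409015 -0.31089715]
0.024839185554982948 58.63831331720576 [0.56944531 0.23033452 0.08150267] [-1.91506617 -0.46575813  1.6420332 ]
0.02441783070422001 [-0.36600464 -0.63816587 -0.77456208] [0.56891194 0.23002857 0.17947969]
27.4
```

View pics/w4.png

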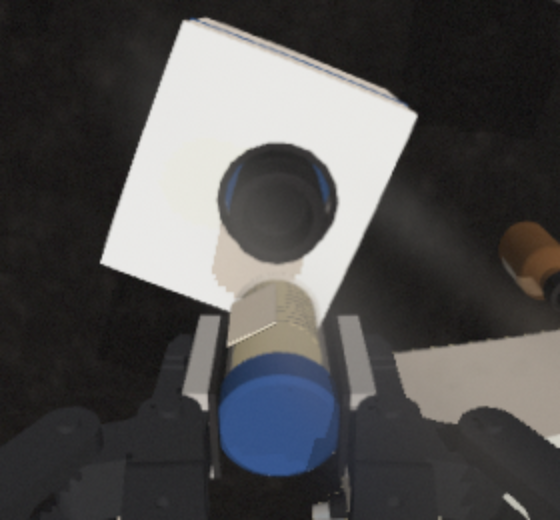

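w4 shows the blue vial held upright by the body between the pads (centre about crop (280,380)), with the carriage empty. Next I'll carry it to the disc.

```bash
python3 - <<'E'
from workcell import bot, imaging, gripper_to
from h import *
X,Y=.533,-.1035
bot.goto([X,Y,.12],Q); print(bot.get_tcp_pos(),bot.get_clock())
bot.movel([X,Y,.018],speed=.12); bot.wait(.1)
g=bot.movel([X,Y,-.001],speed=.02,guard=3); print(g,bot.get_tcp_pos(),bot.get_force(),bot.get_gripper_width())
c=imaging.capture("side")["frame"][170:250,280:370]
w=imaging.capture("wrist")["frame"][100:360,140:420]
o=np.zeros((520,800,3),np.uint8); o[:260,:280]=w; o[:400,300:750]=cv2.resize(c,(450,400))
cv2.imwrite("pics/d.png",o); print(bot.get_clock())
E
```

```text
[ 0.53362598 -0.10273322  0.12022459] 28.6833
True [ 0.53280648 -0.10344199  0.00179908] [-0.94423868  0.10231294  3.50364101] 0.024832543050014526
30.6417
```

View pics/d.png

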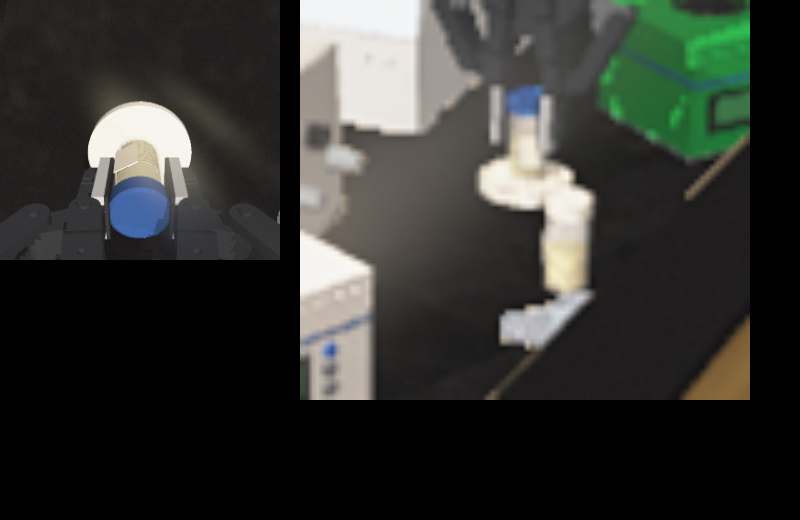

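The wrist inset shows the blue vial standing mid-disc and the side view agrees, with base contact felt at TCP z=0.0018. I'll release and go to the red vial. Picture views are used up, so from here I work by numbers only.

```bash
cat >> h.py <<'E'
def capbox(f,kind):
    h=cv2.cvtColor(f,cv2.COLOR_BGR2HSV)
    if kind=="red": m=cv2.inRange(h,(0,130,50),(8,255,255))|cv2.inRange(h,(172,130,50),(180,255,255))
    else: m=cv2.inRange(h,(95,90,40),(135,255,255))
    m[:,:170]=0;m[:,400:]=0;m[:120]=0;m[330:]=0
    m=cv2.morphologyEx(m,cv2.MORPH_OPEN,np.ones((5,5),np.uint8))
    n,l,s,ce=cv2.connectedComponentsWithStats(m)
    i=1+np.argmax(s[1:,4]);x,y,w,hh,a=s[i]
    return x+w/2-.5,y+hh-1,w,hh,a     # mid column, bottom row
E
python3 - <<'E'
from workcell import bot, imaging, gripper_to
from h import *
w3=np.load("w3.npz"); print("blue ref",w3["p"],capbox(w3["frame"],"blue"))
gripper_to(.055)
bot.movel([.533,-.1035,.10],speed=.12)
c=imaging.capture("side");s,ce,e=blob({"frame":c["frame"][170:225,300:350]},(100,100,40),(130,255,255));print("blue on disc",s,ce+[300,170])
K,T=c["camera_matrix"],c["world_from_camera"]
q=K@(np.linalg.inv(T)@[.533,-.1035,.060,1])[:3];print(q[:2]/q[2])
bot.goto([.4545,.382,.13],Q)
bot.movel([.4545,.382,.0722],speed=.12);bot.wait(.15)
p,q=bot.get_tcp_pos(),bot.get_orientation()
c=imaging.capture("wrist");np.savez("w5.npz",p=p,q=q,**c);cv2.imwrite("pics/w5.png",c["frame"])
print("red",p,capbox(c["frame"],"red"),bot.get_clock(),bot.get_gripper_width())
E
```

```text
blue ref [0.56739601 0.22878488 0.15917094] (np.float64(281.5), np.int32(253), np.int32(40), np.int32(41), np.int32(1273))
blue on disc [22 17  8  6 42] [325.5 189.5]
[324.43367772 189.74852478]
red [0.45518827 0.38241291 0.07329232] (np.float64(274.0), np.int32(256), np.int32(43), np.int32(43), np.int32(1502)) 34.6917 0.05451262571590565
```

Blue stands on the disc at (325.5,189.5), 1 px from the predicted (324.4,189.7). By the same offset sums the red vial is at about (0.4517, 0.3834). I'll grasp it and bring it over the pocket.

```bash
python3 - <<'E'
from workcell import bot, imaging, gripper_to
from h import *
X,Y=.4511,.3826
bot.movel([X,Y,.0722],speed=.1); f0=bot.get_force()
z=-.007
try: g=bot.movel([X,Y,z],speed=.09,guard=6)
except bot.PlanningError as e: print(e); z=.001; g=bot.movel([X,Y,z],speed=.09,guard=6)
print(g,bot.get_tcp_pos(),bot.get_force()-f0)
if not g:
    gripper_to(.02); zg=bot.get_tcp_pos()[2]; print(bot.get_gripper_width(),bot.get_grasp_force(),zg)
    bot.movel([X,Y,.13],speed=.12)
    bot.goto([.5694,.2303,.115+z],Q); bot.wait(.2)
    p=bot.get_tcp_pos(); print(p,bot.get_gripper_width(),bot.get_force()-f0)
    q=bot.get_orientation()
    c=imaging.capture("wrist");np.savez("w6.npz",p=p,q=q,**c);cv2.imwrite("pics/w6.png",c["frame"])
    print(capbox(c["frame"],"red"),"blue in hand:",capbox(np.pad(cv2.resize(cv2.imread("pics/w4.png"),(280,260)),((100,60),(140,140),(0,0))),"blue"))
print(bot.get_clock())
E
```

```text
False [ 0.45151461  0.38293186 -0.00646423] [ 0.15717481  0.62575318 -0.51184314]
0.02478497346715062 58.613463569199666 -0.006242418522650596
[0.56868348 0.23184825 0.10828337] 0.0248266835105149 [-0.28017012  0.48542149 -0.34933414]
(np.float64(279.0), np.int32(329), np.int32(61), np.int32(53), np.int32(2780)) blue in hand: (np.float64(279.0), np.int32(329), np.int32(61), np.int32(53), np.int32(2800))
38.7
```

The red cap sits in the hand at the same pixels as blue did (mid column 279, same size). I'll correct the xy error and insert.

```bash
python3 - <<'E'
from workcell import bot, imaging, gripper_to
from h import *
W=np.array([.5694,.2303]);zg=-.0062
z=.115+zg
bot.movel([*W,z],speed=.03);bot.wait(.15);p=bot.get_tcp_pos();print(p)
C=W+(W-p[:2])
bot.movel([*C,.107+zg],speed=.03);bot.wait(.15);print(bot.get_tcp_pos());f0=bot.get_force()
g=bot.movel([*C,.0855+zg],speed=.02,guard=3)
p=bot.get_tcp_pos();print(g,p,"base",p[2]-zg,bot.get_force()-f0,bot.get_clock())
E
```

```text
[0.56935589 0.2303759  0.10883658]
[0.56957092 0.2302538  0.10090763]
True [0.56962369 0.23032806 0.0985552 ] base 0.10475519679328142 [0.64347301 0.42864544 4.59303589] 40.05
```

It touched at base height 0.105, which is the carriage rim, so the offset is over 1.7 mm. I'll compare the stored images numerically; this costs no robot time.

```bash
python3 - <<'E'
from h import *
w4=np.pad(cv2.resize(cv2.imread("pics/w4.png"),(280,260)),((100,60),(140,140),(0,0)))
w6=np.load("w6.npz");w3=np.load("w3.npz")
def ext(f,k):
    h=cv2.cvtColor(f,cv2.COLOR_BGR2HSV)
    m=cv2.inRange(h,(0,130,40),(8,255,255))|cv2.inRange(h,(172,130,40),(180,255,255)) if k=="red" else cv2.inRange(h,(95,110,40),(135,255,255))
    m[:265]=0;m[360:]=0;m[:,:230]=0;m[:,330:]=0
    y,x=np.nonzero(m);return x.min(),x.max(),y.min(),y.max(),len(x),x.mean(),y.mean()
print(ext(w4,"blue"),ext(w6["frame"],"red"))
for n,f,r0,r1 in(("w4",w4,166,244),("w6",w6["frame"],140,250)):
    g=cv2.cvtColor(f,cv2.COLOR_BGR2GRAY);print(n)
    for r in range(r0,r1,4): print(r,' '.join(f"{v:3d}" for v in g[r,240:320:3]))
E
```

```text
(np.int64(249), np.int64(308), np.int64(278), np.int64(337), 2827, np.float64(277.42553944110364), np.float64(309.39759462327555)) (np.int64(249), np.int64(309), np.int64(277), np.int64(338), 3076, np.float64(278.62483745123535), np.float64(307.7012353706112))
w4
166 231 231 232 233 232 232 233 232 233 233 232 233 232 233 232 232 232 232 233 233 233 232 232 232 233 233 233
170 231 230 231 232 232 232 233 233 232 232 231 226 219 218 223 230 232 232 232 232 232 232 232 233 233 232 233
174 231 230 231 231 231 232 232 230 173  77  56  53  49  50  51  53  61 127 208 233 233 232 232 232 232 233 233
178 231 231 231 231 232 231 184  65  58  49  46  43  41  42  41  39  40  45  54 102 229 232 231 233 232 232 232
182 231 231 231 230 231 102  69  65  55  53  50  47  46  44  42  43  42  43  43  58  59 196 231 232 232 232 232
186 231 230 230 231 148  74  83  63  59  58  55  54  54  53  50  46  44  42  43  47  65  61 226 231 232 232 231
190 230 230 230 214  78  87  77  68  65  67  65  60  57  56  54  53  53  51  44  43  71  55 101 231 232 232 232
194 231 230 230 157  81  92  73  75  73  68  62  59 
[... 3842 characters left out ...]
  58  55  63  77  59  53 232
228 110  64  85  84  73  76  82  87  87  87  85  84  84  80  81  78  75  76  73  70  65  60  55  77  66  56 215
232  59  62  81  65  69  79  81  83  84  81  84  83  83  82  81  78  75  74  73  69  69  66  61  77  72  60 202
236  58  58  81  59  69  75  74  78  80  82  84  82  93 106 106  95  80  77  73  73  72  70  65  72 110  62 161
240 138  54  98  62  66  68  73  75  77  89 111 132 152 153 164 152 152 121 103  74  73  73  70  70  80  63 221
244 232  49  59  59  62  65  63  71  94 121 145 152 141 150 177 179 171 167 155 117  70  75  74  68  67  65 230
248 232  44  42  57  58  58  61  77 126 133 136 154 158 140 178 178 178 177 178 171 109  75  76  72  69 200 230
```

The wrist captures include depth, so I'll get the carriage's real shape from the w3 and w6 depth, again at no robot time.

```bash
cat >> h.py <<'E'
def wcloud(c,p,q):
    K,H,D=c["camera_matrix"],c["hand_eye"],c["depth"]
    v,u=np.mgrid[:D.shape[0],:D.shape[1]];x=(u-K[0,2])/K[0,0];y=(v-K[1,2])/K[1,1];r=np.hypot(x,y)+1e-9
    k=np.tan(r)/r;P=np.stack([x*k*D,y*k*D,D],-1)
    R=Rt.from_quat([q[1],q[2],q[3],q[0]]).as_matrix()
    return (P@H[:3,:3].T+H[:3,3])@R.T+p
E
python3 - <<'E'
from h import *
for n in("w3","w6"):
    w=np.load(n+".npz")
    P=wcloud(w,w["p"],w["q"]);print(n,w["p"])
    for r in range(170,262,5) if n=="w3" else range(196,300,5):
        print(r,' '.join(f"{1e3*z:4.0f}" for z in P[r,236:326:4,2]))
    S=P[:,:,2]
    print("reader top z",np.median(S[(S>.06)&(S<.1)]))
np.save
E
```

```text
w3 [0.56739601 0.22878488 0.15917094]
170   83   83   83   82   83   83   81   82   82   82   82   83   82   82   83   83   83   83   82   84   83   83   84
175   82   84   83   82   83   83   84   85   83   83   84   83   83   83   84   82   83   84   82   82   82   83   82
180   83   82   83   83   82   84   82   83   84   83   71   71   71   84   83   84   83   82   83   83   81   84   84
185   83   84   83   82   84   84   84   65   77   83   85   89   87   84   78   70   84   83   83   82   83   84   84
190   84   83   83   84   83   85   58   84   92   99  102  104  102  101   97   88   72   84   85   82   83   83   83
195   83   83   84   82   85   57   85  102  108  107  108  108  109  107  108  104   95   56   82   83   82   83   83
200   83   83   83   84   84   58  105  107  107  107  107  112  105  106  108  108  107   91   58   83   83   81   83
205  332   84   83   83   85  102  108  108  109  114  119  122  117  114  108  108  108  106   68   84   82   82   82
210   83   83   83   83   83  108  108   91  122  124  127  128  127  127  120  109  108  107   77   83   83  
[... 3100 characters left out ...]
53  154  154  155  155  154  152  151  150  150  155  155  156  157  150
276  160  160  160  161  152  148  153  156  158  159  161  162  162  159  158  156  153  148  160  160  161  160  154
281  164  164  165  164  153  154  158  165  165  165  165  166  165  166  164  162  158  153  162  166  164  165  164
286  169  169  168  168  154  164  165  167  281  168  170  169  169  169  168  166  165  158  162  168  168  168  168
291  171  172  172  170  164  167  170  172  172  172  172  171  172  172  171  170  170  167  163  173  171  171  172
296  176  176  175  174  169  171  171  171  172  172  172  173  171  172  172  172  171  171  166  176  175  174  175
reader top z 0.08227513372095765
```

Depth shows the popped carriage rim at z=0.107 and the floor at 0.089. Next I'll fit the axes of the carriage and the held vial in the same frame.

```bash
python3 - <<'E'
from h import *
from scipy.optimize import least_squares
def fit(A,r,x0,side=None):
    s=least_squares(lambda c:np.hypot(*(A-c).T)-r,x0,loss="soft_l1",f_scale=.0005)
    return s.x, np.abs(s.fun).mean()
for n in("w3","w6"):
    w=np.load(n+".npz");p=w["p"];P=wcloud(w,p,w["q"]);Z=P[...,2]
    m=(Z>.1045)&(Z<.1095)&(np.hypot(P[...,0]-.569,P[...,1]-.230)<.024)
    A=P[m][:,:2]; c=A.mean(0)
    # outer rim r=20, inner r=13.75: maximise in-annulus count
    G=[(np.sum((d:=np.hypot(*(A-[x,y]).T))<.0202)-3*np.sum(d<.0133)-3*np.sum(d>.0202),x,y) for x in np.arange(.562,.576,.0003) for y in np.arange(.222,.240,.0003)]
    b=max(G)[0];B=np.array([g[1:] for g in G if g[0]>=b-2]);print(n,"rim axis",B.mean(0),np.ptp(B,axis=0),len(A),A.min(0),A.max(0))
    if n=="w6":
        for lo,hi in((.116,.128),(.128,.140),(.140,.155)):
            m=(Z>lo)&(Z<hi)&(np.abs(P[...,0]-p[0])<.0125)&(np.abs(P[...,1]-p[1]-.002)<.016)
            print("vial",lo,fit(P[m][:,:2],.012,p[:2]),m.sum())
    else:
        m=(Z>.143)&(Z<.149)&(np.hypot(P[...,0]-.569,P[...,1]-.23)<.02);A=P[m][:,:2].astype(np.float32);print("cap",cv2.minEnclosingCircle(A),A.mean(0))
print("tcp w6",np.load("w6.npz")["p"])
E
```

```text
w3 rim axis [0.5674 0.2283] [0. 0.] 783 [0.54758184 0.21830925] [0.58690387 0.24845828]
cap ((0.5677651762962341, 0.22991563379764557), 0.013899940066039562) [0.56778044 0.2305705 ]
w6 rim axis [0.5674 0.2292] [0. 0.] 1047 [0.54762213 0.21542337] [0.58663867 0.24935458]
vial 0.116 (array([0.56870622, 0.23146146]), np.float64(0.00022224490594483886)) 314
vial 0.128 (array([0.56913305, 0.23198933]), np.float64(0.0004250832347307992)) 469
vial 0.14 (array([0.56859817, 0.23161612]), np.float64(0.0007399934579983964)) 882
tcp w6 [0.56868348 0.23184825 0.10828337]
```

The carriage axis is at (0.5674, 0.2288) and the held vial's axis matches the TCP within 0.4 mm. I'll shift by (-2.3, -1.3) mm and insert.

```bash
python3 - <<'E'
from workcell import bot, imaging, gripper_to
from h import *
W=np.array([.5673,.2291]);zg=-.0062
bot.movel([.5694,.2303,.112+zg],speed=.06)
bot.movel([*W,.112+zg],speed=.04);bot.wait(.15);p=bot.get_tcp_pos();print(p);f0=bot.get_force()
C=W+(W-p[:2])
g=bot.movel([*C,.0862+zg],speed=.025,guard=3)
p=bot.get_tcp_pos();print(g,p,"base",p[2]-zg,bot.get_force()-f0,bot.get_gripper_width(),bot.get_clock())
E
```

```text
[0.56721123 0.22908118 0.10562685]
True [0.56723823 0.2291547  0.08127886] base 0.08747886480479679 [-0.36368028  0.97903895  4.26374393] 0.024749458213918118 41.6417
```

It is seated on the pocket floor (base ≈0.088). I'll release, close above it, and press with the same guard that worked before.

```bash
python3 - <<'E'
from workcell import bot, imaging, gripper_to
from h import *
W=[.5673,.2291]
gripper_to(.055)
bot.movel([*W,.13],speed=.08)
gripper_to(0.0); bot.wait(.15)
f0=bot.get_force()[2]
g=bot.movel([*W,.080],speed=.025,guard=13); f=bot.get_force()[2]-f0
print(g,bot.get_tcp_pos(),f,bot.get_clock())
if not g:
    g=bot.movel([*W,.0615],speed=.012,guard=13.6-f)
    print(g,bot.get_tcp_pos(),bot.get_force()[2]-f0)
bot.movel([*W,.10],speed=.04); bot.movel([W[0],W[1],.16],speed=.12); bot.wait(.1)
p,q=bot.get_tcp_pos(),bot.get_orientation()
c=imaging.capture("wrist");P=wcloud(c,p,q);h=cv2.cvtColor(c["frame"],cv2.COLOR_BGR2HSV)
m=(cv2.inRange(h,(0,130,40),(8,255,255))|cv2.inRange(h,(172,130,40),(180,255,255)))>0
m&=np.hypot(P[...,0]-.567,P[...,1]-.229)<.03
A=P[m];print("cap top",np.percentile(A[:,2],[5,50,90]),np.median(A,0)); 
m=A[:,2]>np.percentile(A[:,2],90)-.004;print(cv2.minEnclosingCircle(A[m][:,:2].astype(np.float32)))
print(bot.get_clock(),bot.get_force())
E
```

```text
False [0.56813811 0.22941026 0.08139396] 7.314523205492204 45.675
True [0.56870909 0.22962664 0.07068593] 8.777629434285545
cap top [0.119242   0.12237342 0.12318329] [0.56798881 0.23047694 0.12237342]
((0.5673599243164062, 0.2288675755262375), 0.012948516756296158)
48.4 [ 0.09423071 -0.63232219  0.2455993 ]
```

The red cap top is now at z≈0.122, which is the caught height, and it is centred on the carriage axis. Blue already checked out on the disc, so I'm handing in.

```bash
python3 -c "
from workcell import workorder
print(workorder.finish_job())"
```

```text
the job is handed in; nothing more can be done
None
```

I handed the job in at about 48 s: the blue vial stands on the white disc and the red vial is held down in the reader, though the hand-in gave no verdict and I did not re-check the bystanders.

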